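# Load the microscope with a lifter, then close its draw tubes

## Task

Pick up the blue-handled lifter with the orange coverslip holder balanced on its flat tip, carry it level to the microscope, leave the holder centred on the stage under the lens and square to it, and put the lifter back in its cradle as it was. Then push the microscope's two draw tubes fully home, the inner eyepiece tube first and the wide tube only after it. Do not touch the holder with the gripper, and leave the test-tube rack, beaker and amber bottle alone.

Things in the scene. Friction and masses are not known exactly. Their poses are not given: they have to be found in the camera images.
- scope: Fixed white microscope. Origin: on the lens axis at bench level; z up, x from the stage's open front to the limb. Foot 12 thick, x -50 to 120, y +-55. Black stage: top z 60, 8 thick, x -38 to 78, y +-49; slot 30 wide (y +-15), x -38 to 33, open at the front; lamp below it up to z 25. Lens bottom z 105 (14 wide); body tube 50 dia, z 130 to 195. Limb x 75 to 105, 50 wide, to z 175.
- stage_spot (a point): Point on the lens axis at the level of the stage top (z 60 in the scope's frame), in the middle of the slot's width: the centre of the holder's underside belongs here.
- wide_tube (a joint): Extension of the wide (outer) draw tube, m: 0 = fully home, its brass collar on the body tube; up to 0.040 out; slides straight up. Stiff: friction about 8 N. Stays where it is left.
- wide_collar (a point): Centre of the top of the wide tube's brass collar (46 diameter, 8 thick). The tube below it is 38 diameter. 203 above the bench when home.
- eye_tube (a joint): Extension of the inner eyepiece tube out of the wide tube, m: 0 = fully home, its black cap sitting on the brass collar; up to 0.036 out. Light: friction about 2.5 N, so pressing on its cap moves it before the wide tube; once it is home, pressing on moves the wide tube. Stays where it is left.
- eye_top (a point): Centre of the flat top of the black eyepiece cap (36 diameter, 20 high, thin blue band) on the inner tube (28 diameter). 223 above the bench when both tubes are home.
- cradle: Fixed grey base (170 x 70 x 8) with two aluminium posts that hold the lifter along its x axis. Origin: under the middle, below the lifter's grip point. Posts 14 long at x -62 (notch 24 wide) and x 70 (notch 30 wide), notch floors z 32, cheeks to z 40. Between the posts the handle is free on both sides. A parked lifter's origin is at z 41.
- lifter: Loose lifter, 0.1 kg, lying level. Origin: grip point in the centre of the handle's section, near the balance point. Blue handle 14 wide (y), 18 high (z +-9), x -85 to 40. Steel blade ahead (+x): 20 wide, 4 thick, z -9 to -5, x 40 to 155; narrower than the stage slot.
- lifter_tip (a point): Point on the blade's top face, 140 ahead of the lifter's origin and 5 below it: where the holder rests at first, within a few mm.
- holder: Loose orange coverslip holder, 25 g: plate 30 (x) x 52 (y) x 5 with a round glass window. Origin: centre of its underside. It lies across the blade and is wider than the stage slot, so it stays on the stage when the blade is lowered through the slot.
- rack: Red test-tube rack with four capped tubes, 60 x 148, 106 high; origin under its centre. Bystander.
- beaker: Glass beaker, 66 diameter, 85 high; origin under its centre. Bystander.
- amber: Amber bottle, 48 diameter, 75 high; origin under its centre. Bystander.
Not all that is in view belongs to the job. There is more than one size of the cradle; the one meant has the size given above.

How it is judged:
By the outcome, as a careful person would: the job done as asked, in the order asked, and still so for the second after the job is handed in, with the robot touching nothing.
It also fails if it takes over 61 s, if anything falls off the work surface, if the arm or the gripper's body presses on something with over 40 N, if the wrist force passes 120 N, or if a joint passes its speed limit or range.

## Robot

A 6-joint arm with a two-finger parallel gripper is mounted at the origin on the work surface. World frame = base frame: x ahead of the robot, y to its left, z up, the work surface at z = 0. Lengths are in m, angles in rad, forces in N, time in s.
With the tool pointing down it reaches from about 0.425 to 0.95 m from the base axis. Payload 3.5 kg.
Tool frame: the origin (TCP) lies midway between the tips of the shut fingers; the grasp point (between the pads) lies 19 mm behind it (ctrl.pinch_z is the distance from the TCP to the grasp point, in m); z points along the fingers, y is the line along which they close (so a half turn about z gives the same grasp; the last joint's range is limited). The gripper opens to 85 mm and grips with 20 to 120 N. Pads are 22 mm wide; open, the fingers measure 114 mm over their backs; the gripper's body (76 mm by 85 mm) begins 54 mm behind the grasp point. The pads swing forward as they close: fully open they stand 13 mm farther back than shut.
Start: joints at [-1.329, 0.286, 1.577, -0, 1.279, -0.15], TCP at [0.258, -0.624, 0.231] pointing down, gripper open.
Joint ranges: [-2.77, 2.77], [-0.9, 2.22], [0.21, 2.48], [-1.53, 4.67], [0.24, 2.81], [-2.84, 2.84]. Speed limits (rad/s): [2.79, 2.79, 3.14, 3.14, 3.14, 3.14].

## Interface

Orientations are given as a unit quaternion [x, y, z, w].
In Python, from plant import get_state, viewer, sign_off, ctrl gives the robot as it stands. The module is installed in compiled form; this text tells all that it offers.
- The arm moves only by the shell command python3 -m handwheel 'ROWS' [FORCE]. ROWS is JSON, a list that holds one entry, the list of rows, each a list of 5 numbers: the finger opening in m, from 0 to 0.0854, then the shift along the tool's x, y, z in m, then the turn about the tool's z in degrees. In form: [[[claw, x, y, z, spin], ...]]. A call has 1 to 12 rows; each row shifts and turns the commanded pose from where the row before left it, along the tool's axes as they then stand; what a row does not reach is not made up. A row lasts 1/12 s, in which the tool goes at most 41.7 mm and 7.16 degrees, less where a joint would pass 70% of its speed; a pose out of reach is approached as far as the arm can. A call is refused whole if a number of a shift passes 0.0417 or a number of a turn 7.16, either way. A call with a gripper value outside its range is refused whole. The fingers move at their own pace and stop on an object; FORCE is the grip in N (left out, the last holds). Time passes only in rows, so rows that do not move let the fingers close. It gives the time, the measured TCP pose, the force, the opening and the grip force at its end, in the units of the state.
- get_state(): the state, without advancing time (a new reading comes with each control period).
- viewer.read_camera(name): name is "side" or "top" or "wrist"; returns the picture (480x640x3 uint8, blue, green, red); there is no depth.
- viewer.camera_params(name): a dict with "fov_y" (degrees; the focal length in pixels is half the picture's height over the tangent of half this angle, whatever the lens; pixels are square), "cx", "cy" (the principal point, pixels), "xyz" and "attitude" of the camera in the world; the wrist camera has in their place "hand_eye" (4x4, takes a point from camera to tool coordinates, whose origin is the TCP and whose axes are the flange's). Camera axes: x right, y up, looking along -z (the intrinsics and any distortion apply to the point x, -y, -z); pixel columns grow to the right and rows downward; lengths in m; the calibration is good to about 2 mm. A picture is of the moment at which its call begins: read the wrist's pose just before it. camera_params takes no time and is no camera call.
- sign_off(): hands the job in; it is judged then, once.
Trained networks look in the newest picture that a camera, given by its name, has taken for a name from the list of things; names that differ only in an ending like _2 or _b are one class to them, and where a whole thing is asked for, a point or a joint stands for the part that bears it (a point fixed in the world has none). Each returns a list of dicts, best first, with "confidence" (0 to 1); they miss things now and then, are a little off and sometimes report something else, mostly with a low value. They report only what shows in the picture. A call takes as long as a camera call. They do not tell look-alikes from the thing itself.
- viewer.look_for(camera, name): "extent" ([left, top, width, height] as shares, 0 to 1, of the picture: columns of its width, rows of its height, round what is visible of it).
- viewer.outline_of(camera, name): "mask" (480x640 bool, what is visible of it) and "extent" ([left, top, width, height] as shares, 0 to 1, of the picture: columns of its width, rows of its height, round what is visible of it).
- viewer.pinpoint(camera, name): "xy" ([column, row] as shares, 0 to 1, of the picture: columns of its width, rows of its height: a listed point, or the origin of a listed thing).
The state is a dict: "time": time; "qpos": joint angles; "dq": joint speeds; "joint_efforts": joint torques, N m; "eef_pos": TCP position; "tcp_rot": TCP orientation; "contact_force": force on the tool from outside, world axes, zero at the start; "wrist_torque": the same for the moment, N m; "opening": opening from 0.0 (shut) to 1.0 (fully open); "finger_force": force on a finger pad.
Only numpy, scipy, OpenCV 4.12 (cv2) and the standard library are available. Lean on these libraries where they do the work, as an engineer would, in place of code of your own. Each camera call takes 0.05 s, during which the arm holds its last target. There are 200 camera calls.

## Working session

There is one attempt and no reset: what is moved stays moved. The work goes in short steps, Python scripts to look and compute and a shell command to move; the robot and the scene stay as the last step left them, time stands still between calls to the robot, and variables do not carry over. Pictures are saved under pics/ and viewed, at most 11 in all, crops included, and the job is handed in when it is done.

```bash
mkdir -p pics; ls; cat > h.py <<'E'
import numpy as np,cv2
from scipy.spatial.transform import Rotation as R
from plant import get_state,viewer,ctrl
def cam(n,st=None):
    p=viewer.camera_params(n)
    f=240/np.tan(np.radians(p["fov_y"])/2)
    if "hand_eye" in p:
        st=st or get_state();T=np.eye(4);T[:3,:3]=R.from_quat(st["tcp_rot"]).as_matrix();T[:3,3]=st["eef_pos"]
        M=T@np.array(p["hand_eye"]);return f,p["cx"],p["cy"],M[:3,:3],M[:3,3],p
    a=np.array(p["attitude"]);Rm=R.from_quat(a).as_matrix() if a.size==4 else a.reshape(3,3)
    return f,p["cx"],p["cy"],Rm,np.array(p["xyz"]),p
def dist(p):
    return None
def ray(c,u,v):
    f,cx,cy,Rm,o,p=c
    d=Rm@np.array([(u-cx)/f,-(v-cy)/f,-1]);return o,d
def onz(c,u,v,z):
    o,d=ray(c,u,v);return o+d*(z-o[2])/d[2]
def proj(c,P):
    f,cx,cy,Rm,o,p=c;q=Rm.T@(np.array(P)-o);return np.array([cx+f*q[0]/-q[2],cy-f*q[1]/-q[2]])
def tri(obs):
    A=np.zeros((3,3));b=np.zeros(3)
    for c,u,v in obs:
        o,d=ray(c,u,v);d=d/np.linalg.norm(d);Q=np.eye(3)-np.outer(d,d);A+=Q;b+=Q@o
    return np.linalg.solve(A,b)
E
python3 - <<'E'
from h import *
print(ctrl.pinch_z,get_state())
for n in("side","top","wrist"):
    print(n,viewer.camera_params(n))
    im=viewer.read_camera(n);cv2.imwrite(f"pics/{n}0.png",im)
    if n=="wrist":continue
    for k in["scope","stage_spot","wide_collar","eye_top","cradle","lifter","lifter_tip","holder","rack","beaker","amber"]:
        print(n,k,[(round(r["confidence"],2),(np.array(r["xy"])*[640,480]).round(1).tolist()) for r in viewer.pinpoint(n,k)[:4]])
E
```

```text
pics
0.0187 {'time': 0.0, 'qpos': array([-1.32897352e+00,  2.87176176e-01,  1.57821370e+00,  5.99872131e-08,
        1.27860183e+00, -1.50037390e-01]), 'dq': array([-0.00031199, -0.00049599, -0.00090296, -0.00075429,  0.00044963,
        0.0008192 ]), 'joint_efforts': array([-1.66836140e-03, -4.05985272e+01, -2.92629218e+01, -2.22213066e-04,
        5.75344136e-03,  8.64989914e-06]), 'eef_pos': array([ 0.25762906, -0.62317238,  0.22992031]), 'tcp_rot': array([ 9.80866319e-01,  1.94678775e-01, -5.50014803e-05, -1.19826402e-03]), 'contact_force': array([-0.05335072,  0.67124378, -0.23176882]), 'wrist_torque': array([ 0.00701419,  0.08388737, -0.00262106]), 'finger_force': 0.0, 'opening': 1.0029402874308775}
side {'fov_y': 55.64945262934768, 'cx': 319.47558595482354, 'cy': 245.11682260674687, 'xyz': array([0.1508341 , 0.61760089, 0.81481941]), 'attitude': array([-0.10246696,  0.35943928,  0.88761631, -0.26914907])}
side scope [(0.61, [283.0, 239.7])]
side stage_spot [(0.61, [284.6, 223.3])]
side wide_collar [(0.58, [278.9, 162.8])]
side eye_top [(0.64, [273.7, 146.5])]
side cradle [(0.8
[... 763 characters left out ...]
lifter [(0.62, [254.5, 275.0]), (0.38, [351.0, 206.1])]
top lifter_tip [(0.75, [259.3, 224.3])]
top holder [(0.64, [257.1, 222.4])]
top rack [(0.59, [431.3, 264.3])]
top beaker [(0.83, [438.3, 175.9])]
top amber [(0.73, [251.2, 170.1]), (0.19, [257.5, 228.5])]
wrist {'fov_y': 64.78921978256244, 'cx': 324.5036115469646, 'cy': 244.44106987398118, 'hand_eye': array([[ 1.08243258e-03,  9.50327972e-01,  3.11248413e-01,
         8.04843497e-02],
       [ 9.99999284e-01, -1.18742306e-03,  1.47822580e-04,
         1.21597401e-03],
       [ 5.10063475e-04,  3.11248031e-01, -9.50328577e-01,
        -1.43361322e-01],
       [ 0.00000000e+00,  0.00000000e+00,  0.00000000e+00,
         1.00000000e+00]])}
```

```bash
python3 - <<'E'
from h import *
a=cv2.imread("pics/side0.png");b=cv2.imread("pics/top0.png")
cv2.imwrite("pics/v1.png",np.vstack([cv2.resize(a[100:480,90:490],(600,570))[:,:]])); 
cv2.imwrite("pics/v2.png",cv2.resize(b[130:400,170:500],(792,594*0+600)))
s,t=cam("side"),cam("top")
P={"stage":((284.6,223.3),(349.1,201.4),.06),"eye":((273.7,146.5),(351,172.1),.29),"tip":((238.6,312.2),(259.3,224.3),.036),"lifter":((290.9,346.7),(254.5,275),.041),
"cradA":((290.1,356.4),(257.2,278),0),"cradB":((226.3,415.6),(199.8,266.9),0),"cradC":((338.3,452),(214.5,342.5),0),"holder":((237.2,312.3),(257.1,222.4),.036),"rack":((383.6,215.3),(431.3,264.3),0),"beaker":((316.3,178.1),(438.3,175.9),0),"amber":((176.1,299.4),(251.2,170.1),0),"scope":((283,239.7),(349.1,203.6),0)}
for k,(x,y,z) in P.items():
    print(k,tri([(s,*x),(t,*y)]).round(4),onz(s,*x,z).round(4),onz(t,*y,z).round(4))
E
```

```text
stage [ 0.6478 -0.0037  0.0647] [ 0.654  -0.0067  0.06  ] [ 0.6462 -0.0054  0.06  ]
eye [0.6596 0.0027 0.2804] [0.6532 0.0143 0.29  ] [0.654  0.0021 0.29  ]
tip [0.5927 0.2394 0.0288] [0.589 0.243 0.036] [0.5908 0.2385 0.036 ]
lifter [0.4511 0.2498 0.0376] [0.4489 0.2511 0.041 ] [0.4514 0.2498 0.041 ]
cradA [ 0.4518  0.2482 -0.0036] [0.453  0.2506 0.    ] [0.4488 0.2468 0.    ]
cradB [ 0.4852  0.4082 -0.0197] [0.4781 0.4135 0.    ] [0.4813 0.4037 0.    ]
cradC [0.2747 0.3575 0.008 ] [0.2744 0.3546 0.    ] [0.2764 0.3593 0.    ]
holder [0.5952 0.2439 0.0326] [0.5912 0.2448 0.036 ] [0.5962 0.2445 0.036 ]
rack [ 0.4877 -0.2298  0.0007] [ 0.4947 -0.229   0.    ] [ 0.4812 -0.2319  0.    ]
beaker [ 0.7348 -0.2646 -0.0034] [ 0.7315 -0.2611  0.    ] [ 0.7346 -0.2635  0.    ]
amber [ 0.7626  0.2681 -0.0208] [ 0.7467  0.2765 -0.    ] [0.7563 0.2661 0.    ]
scope [ 0.659  -0.0074 -0.0008] [ 0.6616 -0.0059  0.    ] [ 0.656  -0.0087  0.    ]
```

View pics/v1.png

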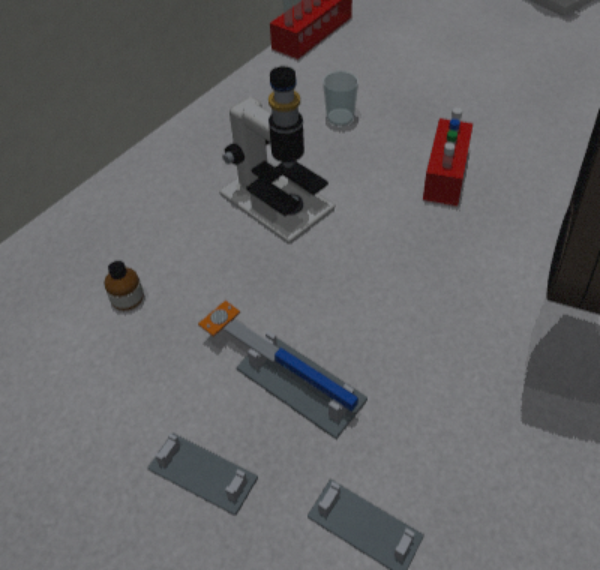

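View pics/v2.png

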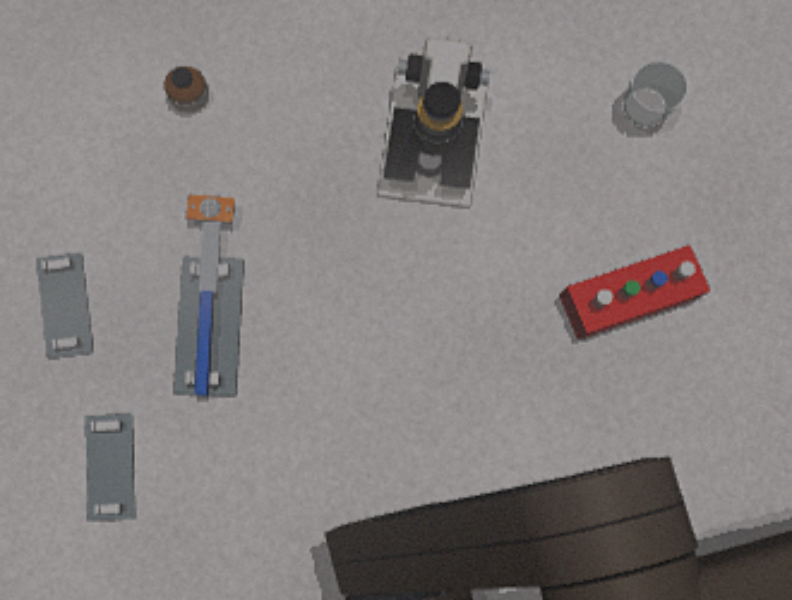

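The side view shows three grey cradles, at px (290,356), (226,416) and (338,452). Only the first has the lifter in it, and it's visibly longer than the other two, at about 0.17 m. The microscope is at (283,240), with both tubes out. I'll move above the lifter and check from there.

```bash
python3 -m handwheel '[[[0.0854,0.03,0,0,6.5],[0.0854,0.03,0,0,6.5],[0.0854,0.03,0,0,6.5],[0.0854,0.03,0,0,6.5],[0.0854,0.005,-0.04,0,0],[0.0854,0.005,-0.04,0,0],[0.0854,0.005,-0.04,0,0],[0.0854,0.005,-0.04,0,0],[0.0854,0,-0.04,0,0],[0.0854,0,-0.04,0,0],[0.0854,0,-0.04,0,0],[0.0854,0,-0.04,0,0]]]'
python3 -m handwheel '[[[0.0854,0.005,-0.04,0,0],[0.0854,0.005,-0.04,0,0],[0.0854,0.005,-0.04,0,0],[0.0854,0.005,-0.04,0,0],[0.0854,0.005,-0.04,0,0],[0.0854,0,-0.04,0,0],[0.0854,0,-0.04,0,0],[0.0854,0,-0.04,0,0],[0.0854,0,-0.04,0,0],[0.0854,0,-0.04,0,0],[0.0854,0,-0.04,0,0],[0.0854,0,-0.04,0,0]]]'
python3 - <<'E'
from h import *
s=get_state();print(s["time"],s["eef_pos"],R.from_quat(s["tcp_rot"]).as_euler("xyz",degrees=True))
E
```

```text
time: 2.25
eef_pos: [0.4135, -0.2777, 0.2314]
tcp_rot: [1.0, -0.031, 0.0, 0.0]
contact_force: [1.2, 0.5, -0.7]
opening: 1.0
finger_force: 0.0
time: 3.25
eef_pos: [0.4681, 0.2002, 0.2318]
tcp_rot: [1.0, -0.031, 0.001, -0.0]
contact_force: [0.1, -1.2, 0.7]
opening: 1.002
finger_force: 0.0
3.25 [0.46809661 0.2001529  0.23177391] [-1.79987681e+02 -6.47240283e-02 -3.53285294e+00]
```

```bash
python3 -m handwheel '[[[0.0854,-0.01,-0.025,0.01,0],[0.0854,-0.01,-0.024,0.01,0],[0.0854,0,0,0,0],[0.0854,0,0,0,0]]]'
python3 - <<'E'
from h import *
s=get_state();c=cam("wrist",s);im=viewer.read_camera("wrist");cv2.imwrite("pics/w1.png",im)
print(s["eef_pos"])
Z={"lifter":.041,"lifter_tip":.036,"holder":.036,"cradle":0}
for k,z in Z.items():
    for r in viewer.pinpoint("wrist",k)[:3]:
        u=np.array(r["xy"])*[640,480];print(k,round(r["confidence"],2),u.round(1),onz(c,*u,z).round(4))
def rect(m,z,nm):
    ct=max(cv2.findContours(m.astype(np.uint8),0,1)[0],key=cv2.contourArea)[:,0,:]
    w=np.array([onz(c,*p,z)[:2] for p in ct])*1000
    print(nm,cv2.minAreaRect(w.astype(np.float32)))
for k,z in(("holder",.041),("cradle",.008)):
    rs=viewer.outline_of("wrist",k)
    for r in rs[:2]: print(r["confidence"]);rect(r["mask"],z,k)
hsv=cv2.cvtColor(im,cv2.COLOR_BGR2HSV);m=cv2.inRange(hsv,(105,120,40),(130,255,255));rect(m,.05,"handle")
rect(cv2.inRange(hsv,(8,150,100),(20,255,255)),.041,"orange")
E
```

```text
time: 3.58
eef_pos: [0.4505, 0.249, 0.2106]
tcp_rot: [1.0, -0.03, -0.001, 0.0]
contact_force: [0.9, 0.6, 0.0]
opening: 1.001
finger_force: 0.0
[0.4505107  0.24900458 0.21063739]
lifter 0.56 [322.7 218.2] [0.4522 0.2495 0.041 ]
lifter_tip 0.43 [322.5 217.4] [0.4517 0.2497 0.036 ]
holder 0.9 [315.1  31.8] [0.5942 0.2468 0.036 ]
holder 0.65 [324.6 217.9] [0.4511 0.248  0.036 ]
cradle 0.9 [233.1 364.2] [ 0.2826  0.3585 -0.    ]
cradle 0.85 [322.3 211.5] [0.4484 0.2503 0.    ]
cradle 0.8 [147.9 197.9] [0.4711 0.4143 0.    ]
0.71
holder ((593.7689819335938, 245.26759338378906), (51.473724365234375, 30.756858825683594), 84.52842712402344)
0.77
cradle ((481.9343566894531, 413.3201599121094), (125.56803131103516, 57.65887451171875), 7.973299980163574)
0.71
cradle ((280.08123779296875, 356.02288818359375), (140.2664794921875, 52.081642150878906), 2.713719367980957)
handle ((429.6258544921875, 250.34706115722656), (13.673796653747559, 124.04994201660156), 87.79068756103516)
orange ((593.8036499023438, 245.5088653564453), (50.986019134521484, 29.376020431518555), 84.5301284790039)
```

View pics/w1.png

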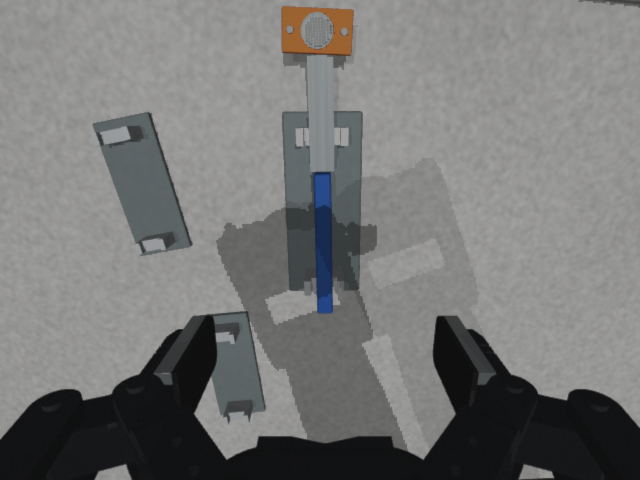

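In the wrist view the lifter's handle runs along px (322,173)–(325,312), and the holder is at (317,30). The three cradles are at (322,211), (148,198) and (233,364). The two empty ones measure about 125 and 140 mm long. The one under the lifter spans rows 112–290, about 170 mm, so it's the one meant. I'll descend and grip.

```bash
python3 -m handwheel '[[[0.04,0.0015,-0.0005,0.036,-1.3],[0.04,0,0,0.036,0],[0.04,0,0,0.036,0],[0.04,0,0,0.036,0],[0.04,0,0,0.03,0],[0.04,0,0,0.014,0],[0.04,0,0,0,0],[0.04,0,0,0,0]]]'
python3 - <<'E'
from h import *
s=get_state();print(s["eef_pos"],R.from_quat(s["tcp_rot"]).as_euler("xyz",degrees=True)[2])
E
```

```text
time: 4.6
eef_pos: [0.4529, 0.248, 0.023]
tcp_rot: [1.0, -0.02, -0.001, 0.0]
contact_force: [0.5, -0.1, 0.9]
opening: 0.469
finger_force: 0.0
[0.45292174 0.24804559 0.02297261] -2.3019837241711074
```

```bash
python3 -m handwheel '[[[0.03,-0.001,-0.0015,0.001,0],[0.024,0,0,0,0],[0.02,0,0,0,0],[0.017,0,0,0,0],[0.015,0,0,0,0],[0.013,0,0,0,0],[0.011,0,0,0,0],[0.005,0,0,0,0],[0,0,0,0,0],[0,0,0,0,0],[0,0,0,0,0]]]' 50
python3 -m handwheel '[[[0,0,0,-0.002,0],[0,0,0,-0.004,0],[0,0,0,-0.006,0],[0,0,0,-0.007,0],[0,0,0,-0.007,0],[0,0,0,-0.007,0],[0,0,0,-0.006,0],[0,0,0,-0.004,0],[0,0,0,-0.002,0],[0,0,0,0,0],[0,0,0,0,0]]]'
python3 - <<'E'
from h import *
s=get_state();c=cam("wrist",s);im=viewer.read_camera("wrist");cv2.imwrite("pics/w2.png",im)
cv2.imwrite("pics/s2.png",viewer.read_camera("side"))
print(s["eef_pos"],R.from_quat(s["tcp_rot"]).as_euler("xyz",degrees=True))
z=s["eef_pos"][2]+.0187
hsv=cv2.cvtColor(im,cv2.COLOR_BGR2HSV)
def rect(m,z,nm):
    ct=max(cv2.findContours(m.astype(np.uint8),0,1)[0],key=cv2.contourArea)[:,0,:]
    w=np.array([onz(c,*p,z)[:2] for p in ct])*1000
    print(nm,cv2.boundingRect(ct),cv2.minAreaRect(w.astype(np.float32)))
rect(cv2.inRange(hsv,(8,150,100),(20,255,255)),z,"orange");rect(cv2.inRange(hsv,(105,120,40),(130,255,255)),z+.009,"handle")
E
```

```text
time: 5.52
eef_pos: [0.4527, 0.2504, 0.0233]
tcp_rot: [1.0, -0.02, 0.001, -0.0]
contact_force: [-1.2, -1.1, 6.4]
opening: 0.151
finger_force: 49.3
time: 6.43
eef_pos: [0.4519, 0.2501, 0.0673]
tcp_rot: [1.0, -0.02, -0.0, 0.0]
contact_force: [-0.3, -1.4, -0.9]
opening: 0.15
finger_force: 48.7
[0.45191671 0.25005289 0.06727492] [ 1.79997589e+02  7.39749654e-03 -2.25432012e+00]Traceback (most recent call last):
  File "<stdin>", line 11, in <module>
  File "<stdin>", line 8, in rect
ValueError: max() iterable argument is empty
```

View pics/w2.png

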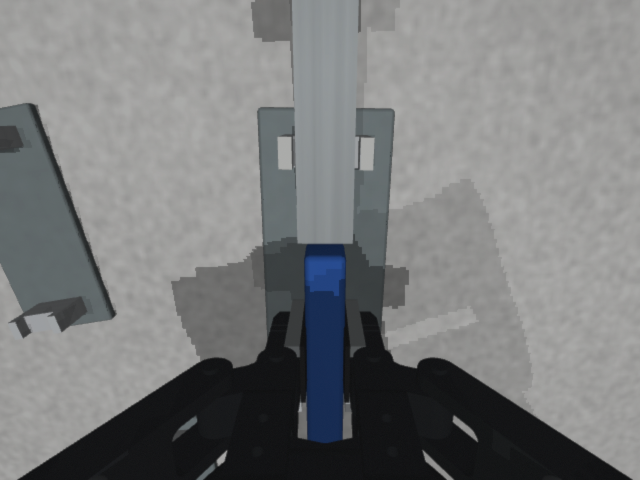

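Wrist view: the handle sits between the pads at px (325,350) and the blade runs straight ahead, with the lifter lifted clear of the cradle. Next I'll measure the scope and the holder from the fixed cameras.

```bash
python3 - <<'E'
from h import *
b=viewer.read_camera("top");cv2.imwrite("pics/t2.png",b)
a=cv2.imread("pics/s2.png")
A=cv2.resize(a[120:250,220:350],(400,400),interpolation=cv2.INTER_CUBIC);B=cv2.resize(b[140:230,310:400],(400,400),interpolation=cv2.INTER_CUBIC)
C=np.clip(np.hstack([A,B]).astype(float)*1.6,0,255).astype(np.uint8);cv2.imwrite("pics/v3.png",C)
for n,im in(("side",a),("top",b)):
    c=cam(n);m=cv2.inRange(cv2.cvtColor(im,cv2.COLOR_BGR2HSV),(8,150,80),(20,255,255))
    ct=max(cv2.findContours(m,0,1)[0],key=cv2.contourArea)[:,0,:]
    if n=="side":m[:230]=0
    k=[x for x in cv2.findContours(m,0,1)[0] if cv2.contourArea(x)>100]
    for x in k:
        w=np.array([onz(c,*p,.086)[:2] for p in x[:,0,:]])*1000;print(n,cv2.boundingRect(x),cv2.minAreaRect(w.astype(np.float32)))
E
```

```text
side (220, 288, 28, 23) ((590.1167602539062, 247.88526916503906), (50.63491439819336, 29.117345809936523), 84.47632598876953)
```

View pics/v3.png

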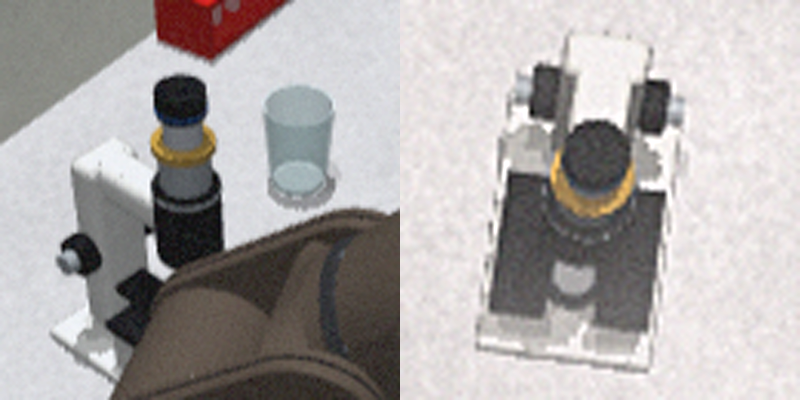

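In the left (side) half of the crop, the brass collar is at (183,145) and the black cap at (180,95), both extended. In the right (top) half, the stage corners are at about (490,308), (650,330), (508,175) and (663,192), and the foot's front edge runs (477,350)–(648,370).

```bash
python3 - <<'E'
from h import *
t=cam("top")
f=lambda x,y:((x-400)/4.444+310,y/4.444+140)
P=[onz(t,*f(*q),.06)[:2]*1000 for q in((490,308),(650,330),(508,175),(663,192))]
F=[onz(t,*f(*q),.01)[:2]*1000 for q in((477,350),(648,370))]
X=np.array([[-38,49],[-38,-49],[78,49],[78,-49]]);
def fit(X,P):
    X=np.array(X,float);P=np.array(P);A=[];b=[]
    for (x,y),(u,v) in zip(X,P): A+=[[1,0,x,-y],[0,1,y,x]];b+=[u,v]
    s,r,*_=np.linalg.lstsq(np.array(A),np.array(b),rcond=None);print(s[:2].round(1),"scale",np.hypot(s[2],s[3]).round(3),"yaw",np.degrees(np.arctan2(s[3],s[2])).round(2),(np.array(A)@s-b).round(1))
fit(X,P);fit([[-50,55],[-50,-55],[-38,49],[-38,-49]],F+P[:2]);print(P,F)
E
```

```text
[643.2  -5.8] scale 0.842 yaw -7.67 [-7.7 -6.5 -4.   8.3  5.5 -7.3  6.2  5.5]
[653.5  -7.3] scale 0.987 yaw -8.0 [ 1.6  0.2  0.4 -1.  -1.6 -0.  -0.4  0.8]
[array([624.67457258,  45.85456314]), array([610.00973427, -50.78542373]), array([708.3060028,  33.6071858]), array([696.65570001, -61.00046814])] [array([610.58894169,  53.16074337]), array([596.70978481, -53.24230257])]
```

```bash
python3 -m handwheel '[[[0,0.0007,0.002,0,0.2],[0,0.0014,0.004,0,0.2],[0,0.002,0.006,0,0.2],[0,0.0027,0.008,0,0.2],[0,0.0034,0.01,0,0.2],[0,0.004,0.012,0,0.2],[0,0.0047,0.014,0,0.2],[0,0.0047,0.014,0,0.2],[0,0.0047,0.014,0,0.2],[0,0.0047,0.014,0,0.2],[0,0.0047,0.014,0,0.2],[0,0.0047,0.014,0,0.2]]]'
python3 -m handwheel '[[[0,0.0047,0.014,0,0.1],[0,0.0047,0.014,0,0],[0,0.0047,0.014,0,0],[0,0.0047,0.014,0,0],[0,0.0047,0.014,0,0],[0,0.004,0.012,0,0],[0,0.0034,0.01,0,0],[0,0.0027,0.008,0,0],[0,0.002,0.006,0,0],[0,0.0014,0.004,0,0],[0,0.0007,0.002,0,0],[0,0,0,0,0]]]'
python3 - <<'E'
from h import *
s=get_state();print(s["eef_pos"],R.from_quat(s["tcp_rot"]).as_euler("xyz",degrees=True))
w=viewer.read_camera("wrist");a=viewer.read_camera("side");t=viewer.read_camera("top")
for n,i in zip("wst",(w,a,t)):cv2.imwrite(f"pics/{n}4.png",i)
C=np.hstack([cv2.resize(w[0:320,160:480],(400,400)),np.clip(cv2.resize(a[190:280,240:330],(400,400))*1.5,0,255)]);cv2.imwrite("pics/v4.png",C)
E
```

```text
time: 7.58
eef_pos: [0.4867, 0.12, 0.0674]
tcp_rot: [0.999, -0.041, 0.0, 0.0]
contact_force: [0.2, -0.2, -1.3]
opening: 0.154
finger_force: 48.7
time: 8.58
eef_pos: [0.5148, 0.0068, 0.0673]
tcp_rot: [0.999, -0.042, -0.0, -0.0]
contact_force: [0.0, -0.1, -0.8]
opening: 0.155
finger_force: 48.7
[0.51477085 0.00684444 0.06729159] [-1.79995016e+02  6.47102319e-03 -4.75766511e+00][ WARN:0@1.108] global loadsave.cpp:1063 imwrite_ Unsupported depth image for selected encoder is fallbacked to CV_8U.
```

View pics/v4.png

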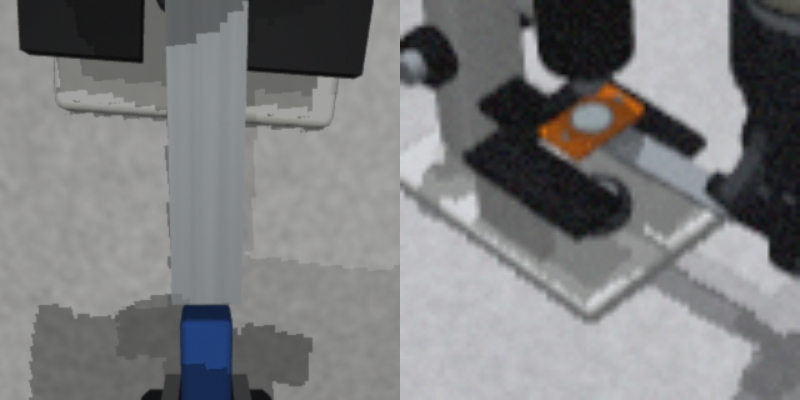

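Left half (wrist): the blade is centred in the slot, and the stage front corners are at (18,50), (143,62), (247,68) and (362,77). Right half (side): the holder is still on the blade at (592,120), above the stage and under the lens.

```bash
python3 - <<'E'
from h import *
st=get_state();c=cam("wrist",st)
g=lambda x,y:(160+x/1.25,y/1.25)
# subpixel-ish edges: black stage lower edge per column
im=cv2.imread("pics/w4.png");gr=cv2.cvtColor(im,6).astype(float)
pts=[]
for u in list(range(185,270,4))+list(range(365,445,4)):
    col=gr[15:90,u];v=15+np.argmax(np.diff(col));pts.append(onz(c,u,v+.5,.053)[:2]*1000)
pts=np.array(pts);k=np.polyfit(pts[:,1],pts[:,0],1);r=pts[:,0]-np.polyval(k,pts[:,1]);ok=abs(r)<1.5;k=np.polyfit(pts[ok,1],pts[ok,0],1)
yaw=-np.degrees(np.arctan(k[0]));print("stage yaw",yaw,ok.sum(),len(ok))
def edges(v,z,lo,hi,sgn):
    d=np.diff(gr[v,lo:hi])*sgn;u=lo+np.argmax(d)+.5;return onz(c,u,v,z)[:2]*1000
for v in(20,30,40):
    a=edges(v,.06,262,300,1);b=edges(v+2,.06,345,380,-1)
    print("slot edges",v,a,b)
for v in(60,120,200):
    print("blade",v,edges(v,.081,280,310,1),edges(v,.081,340,375,-1))
C=[onz(c,*g(*q),.055)[:2]*1000 for q in((18,50),(143,62),(247,68),(362,77))];print(np.round(C,1))
y=np.radians(yaw);e=np.array([np.cos(y),np.sin(y)])
print("origin from corners",np.mean(C,0)+38*e,"outer",(C[0]+C[3])/2+38*e)
# holder in side/top
for n in("s","t"):
    cc=cam({"s":"side","t":"top"}[n]);m=cv2.inRange(cv2.cvtColor(cv2.imread(f"pics/{n}4.png"),40),(8,150,80),(20,255,255))
    if n=="s":m[:200]=0
    for x in cv2.findContours(m,0,1)[0]:
        if cv2.contourArea(x)>60:
            w=np.array([onz(cc,*p,.085)[:2] for p in x[:,0,:]])*1000;print(n,cv2.boundingRect(x),cv2.minAreaRect(w.astype(np.float32)))
sc=cam("side");
h=lambda x,y:(240+(x-400)/400*90,190+y/400*90)
for q in((577,235),(465,152),(632,190),(703,145)):print("side stage pt",onz(sc,*h(*q),.06)[:2]*1000)
E
```

```text
stage yaw -8.481865542217346 42 42
slot edges 20 [629.97422111  14.77090893] [626.99031723 -14.20494489]
slot edges 30 [626.8829706   15.15131728] [623.87301791 -14.03624065]
slot edges 40 [623.74616738  15.53733132] [620.70971925 -13.86504698]
blade 60 [613.79364437   8.46273876] [612.17780162 -11.36143875]
blade 120 [596.12354916   9.71747679] [594.75026669  -7.14657225]
blade 200 [570.2775717   17.35297297] [568.11117456  -9.28770167]
[[627.7  52.7]
 [621.5  16.5]
 [617.4 -14.1]
 [612.2 -48.3]]
origin from corners [657.30209652  -3.89639438] outer [657.53354399  -3.36002606]
s (272, 209, 23, 17) ((654.2030029296875, -2.1890392303466797), (52.90412902832031, 30.213356018066406), 80.14952850341797)
side stage pt [623.89747926  52.39390019]
side stage pt [711.65427141  36.22990307]
side stage pt [619.78237633   9.31618292]
side stage pt [608.2808729  -40.62460071]
```

```bash
cat > ov.py <<'E'
from h import *
def shape(o,yaw):
    e=R.from_euler("z",yaw,degrees=True).as_matrix()
    st=[(-38,49,60),(78,49,60),(78,-49,60),(-38,-49,60),(-38,-15,60),(33,-15,60),(33,15,60),(-38,15,60)]
    ft=[(-50,55,12),(120,55,12),(120,-55,12),(-50,-55,12)]
    f2=[(-50,55,0),(120,55,0),(120,-55,0),(-50,-55,0)]
    return [(np.array(s)/1000)@e.T+np.array([o[0]/1000,o[1]/1000,0]) for s in(st,ft,f2)]
def draw(im,c,o,yaw,roi,k,col):
    for s in shape(o,yaw):
        p=np.array([(proj(c,q)+.5-np.array(roi[:2]))*k for q in s])
        cv2.polylines(im,[np.round(p).astype(int)],True,col,1,cv2.LINE_AA)
E
python3 - <<'E'
from ov import *
s,t=cam("side"),cam("top")
out=[]
for c,f,roi in((s,"s4",(238,180)),(t,"t2",(315,145))):
    im=cv2.imread(f"pics/{f}.png");x,y=roi;k=5 if f=="s4" else 5
    z=cv2.resize(im[y:y+100,x:x+80],None,fx=k,fy=k,interpolation=cv2.INTER_CUBIC);z=np.clip(z*1.5,0,255).astype(np.uint8)
    draw(z,c,(657.4,-3.6),-8.3,roi,k,(0,255,0));draw(z,c,(653.5,-7.4),-8.,roi,k,(255,0,255));out.append(z)
cv2.imwrite("pics/v5.png",np.hstack(out))
E
```

```text
(no output)
```

View pics/v5.png

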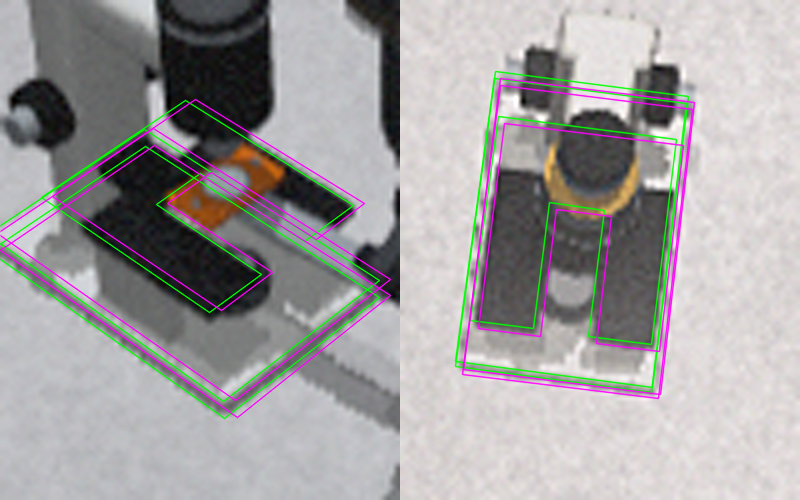

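Left (side) half: both candidate outlines straddle the visible stage front, with the holder at (225,188). Right (top) half: the stage front is at rows 322–345. The black area ends earlier at the back than my model does, so I'll check the lens axis separately from the tube.

```bash
python3 - <<'E'
from ov import *
s,t=cam("side"),cam("top")
print("tube bottom side",onz(s,281.6,202,.13)[:2],"lens",onz(s,283,209,.105)[:2])
a=cv2.imread("pics/side0.png");b=cv2.imread("pics/top0.png")
T=cv2.cvtColor(a,40)
# collar (yellow) and cap in both
for n,im,c,box in(("side",a,s,(255,130,310,190)),("top",b,t,(335,155,375,200))):
    x0,y0,x1,y1=box;h=cv2.cvtColor(im,40)[y0:y1,x0:x1]
    m=cv2.inRange(h,(15,90,60),(32,255,255));ys,xs=np.nonzero(m)
    print(n,"collar px",xs.min()+x0,xs.max()+x0,ys.min()+y0,ys.max()+y0)
    m=cv2.inRange(h,(100,110,30),(130,255,255));ys,xs=np.nonzero(m)
    if len(xs):print(n,"blue px",xs.min()+x0,xs.max()+x0,ys.min()+y0,ys.max()+y0)
# predicted silhouettes of body tube axis for each candidate
for o in((657.4,-3.6),(653.5,-7.4)):
    for z in(.105,.13,.195,.235,.28): print(o,z,"side",proj(s,(o[0]/1000,o[1]/1000,z)).round(1),"top",proj(t,(o[0]/1000,o[1]/1000,z)).round(1))
A=cv2.resize(a[130:215,250:315],None,fx=6,fy=6,interpolation=3);B=cv2.resize(b[150:235,320:385],None,fx=6,fy=6,interpolation=3)
for z,c,ro in((A,s,(250,130)),(B,t,(320,150))):
    for o,col in(((657.4,-3.6),(0,255,0)),((653.5,-7.4),(255,0,255))):
        th=np.linspace(0,6.283,40)
        for r,h in((25,.13),(25,.195),(7,.105)):
            p=np.array([(proj(c,(o[0]/1000+r/1000*np.cos(q),o[1]/1000+r/1000*np.sin(q),h))+.5-ro)*6 for q in th]);cv2.polylines(z,[p.round().astype(int)],True,col,1,16)
cv2.imwrite("pics/v6.png",np.clip(np.hstack([A,B])*1.3,0,255).astype(np.uint8))
E
```

```text
tube bottom side [ 0.65537027 -0.00220648] lens [ 0.65608215 -0.00660562]
side collar px 269 289 161 172
side blue px 270 286 155 160
top collar px 344 362 174 188
(657.4, -3.6) 0.105 side [281.8 209.5] top [349.2 192.8]
(657.4, -3.6) 0.13 side [281.3 201.3] top [349.7 190.1]
(657.4, -3.6) 0.195 side [279.8 178.8] top [351.1 182.7]
(657.4, -3.6) 0.235 side [278.8 163.8] top [352.1 177.8]
(657.4, -3.6) 0.28 side [277.7 145.9] top [353.2 172. ]
(653.5, -7.4) 0.105 side [284.1 209.2] top [350.7 194.2]
(653.5, -7.4) 0.13 side [283.6 201.1] top [351.2 191.5]
(653.5, -7.4) 0.195 side [282.3 178.5] top [352.7 184.2]
(653.5, -7.4) 0.235 side [281.4 163.6] top [353.7 179.4]
(653.5, -7.4) 0.28 side [280.3 145.6] top [354.8 173.6]
```

View pics/v6.png

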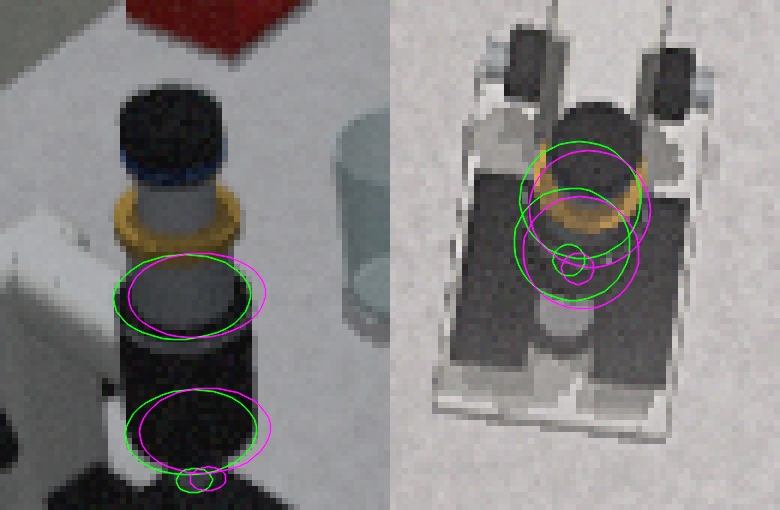

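Side half: the tube silhouette is within 0.5 px of the green candidate, so the lens axis is about (657.4, -3.6) mm and the holder needs about 2 mm more in x. I'll correct that, then lower the blade through the slot.

```bash
python3 -m handwheel '[[[0,0.0012,0.0002,0,0],[0,0.0012,0.0002,0.001,0],[0,0,0,0.003,0],[0,0,0,0.004,0],[0,0,0,0.004,0],[0,0,0,0.003,0],[0,0,0,0.001,0]]]'
python3 - <<'E'
from ov import *
s=get_state();print(s["eef_pos"],R.from_quat(s["tcp_rot"]).as_euler("xyz",degrees=True))
c=cam("side");a=viewer.read_camera("side");cv2.imwrite("pics/s5.png",a)
m=cv2.inRange(cv2.cvtColor(a,40),(6,130,60),(22,255,255));m[:195]=0;m[270:]=0;m[:,:255]=0
z=s["eef_pos"][2]+.0177-.005
for x in cv2.findContours(m,0,1)[0]:
    if cv2.contourArea(x)>60:
        w=np.array([onz(c,p[0],p[1],z+.005)[:2] for p in x[:,0,:]])*1000;print(cv2.boundingRect(x),cv2.minAreaRect(w.astype(np.float32)))
E
```

```text
time: 9.32
eef_pos: [0.5164, 0.0065, 0.0503]
tcp_rot: [0.999, -0.041, -0.001, -0.0]
contact_force: [0.3, -0.1, -0.7]
opening: 0.158
finger_force: 48.7
[0.5163932  0.00649044 0.05028225] [-1.79988946e+02  1.04183925e-01 -4.75295354e+00]
(271, 213, 24, 18) ((655.852294921875, -2.7542362213134766), (55.51616287231445, 32.19382095336914), 83.65929412841797)
```

```bash
python3 -m handwheel '[[[0,0.0007,0,0.001,0],[0,0,0,0.001,0],[0,0,0,0.002,0],[0,0,0,0.002,0],[0,0,0,0.002,0],[0,0,0,0.003,0],[0,0,0,0.004,0],[0,0,0,0.004,0],[0,0,0,0.003,0],[0,0,0,0.001,0],[0,0,0,0,0]]]'
python3 - <<'E'
from ov import *
s=get_state();print(s["eef_pos"],s["contact_force"])
w=viewer.read_camera("wrist");a=viewer.read_camera("side");cv2.imwrite("pics/w6.png",w);cv2.imwrite("pics/s6.png",a)
z=cv2.resize(a[180:260,238:318],(480,480),interpolation=cv2.INTER_CUBIC);z=np.clip(z*1.5,0,255).astype(np.uint8)
draw(z,cam("side"),(657.4,-3.6),-8.3,(238,180),6,(0,255,0))
cv2.imwrite("pics/v7.png",np.hstack([cv2.resize(w[0:480,160:480],(320,480)),z]))
c=cam("side");m=cv2.inRange(cv2.cvtColor(a,40),(6,130,60),(22,255,255));m[:195]=0;m[270:]=0;m[:,:255]=0
for x in cv2.findContours(m,0,1)[0]:
    if cv2.contourArea(x)>60:
        w=np.array([onz(c,p[0],p[1],.065)[:2] for p in x[:,0,:]])*1000;print(cv2.boundingRect(x),cv2.minAreaRect(w.astype(np.float32)))
E
```

```text
time: 10.28
eef_pos: [0.5174, 0.0064, 0.0278]
tcp_rot: [0.999, -0.041, -0.001, -0.0]
contact_force: [-0.3, -0.4, -0.2]
opening: 0.154
finger_force: 48.7
[0.5174149  0.00638876 0.02777034] [-0.28045507 -0.37610009 -0.20468897]
(271, 214, 23, 17) ((658.008056640625, -3.978961944580078), (55.080928802490234, 32.32240295410156), 83.65925598144531)
```

View pics/v7.png

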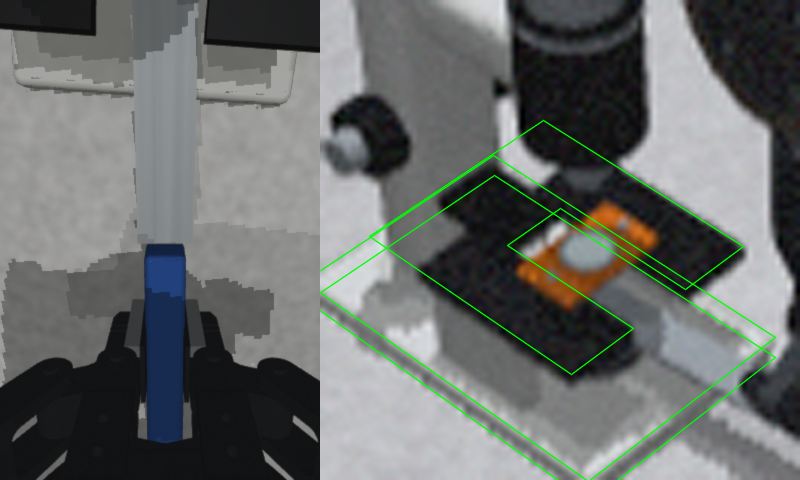

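The holder lies across the slot at (587,250) in the right half, squarely under the lens. The blade is below it, in the slot. Withdrawing.

```bash
python3 -m handwheel '[[[0,-0.002,0,0,0],[0,-0.004,0,0,0],[0,-0.006,0,0,0],[0,-0.008,0,0,0],[0,-0.01,0,0,0],[0,-0.01,0,0,0],[0,-0.01,0,0,0],[0,-0.01,0,0,0],[0,-0.008,0,0,0],[0,-0.005,0,0,0],[0,-0.002,0,0,0],[0,0,0,0,0]]]'
python3 - <<'E'
from h import *
s=get_state();print(s["eef_pos"],R.from_quat(s["tcp_rot"]).as_euler("xyz",degrees=True)[2])
c=cam("side");a=viewer.read_camera("side");cv2.imwrite("pics/s7.png",a)
m=cv2.inRange(cv2.cvtColor(a,40),(6,130,60),(22,255,255));m[:195]=0;m[270:]=0;m[:,:255]=0
for x in cv2.findContours(m,0,1)[0]:
    if cv2.contourArea(x)>60:
        w=np.array([onz(c,p[0],p[1],.065)[:2] for p in x[:,0,:]])*1000;print(cv2.boundingRect(x),cv2.minAreaRect(w.astype(np.float32)))
E
```

```text
time: 11.38
eef_pos: [0.4427, 0.0126, 0.0284]
tcp_rot: [0.999, -0.041, 0.0, 0.0]
contact_force: [0.5, -1.0, -0.5]
opening: 0.158
finger_force: 48.7
[0.44272406 0.0125555  0.02842172] -4.7528300869189914
(271, 214, 23, 18) ((658.059326171875, -3.5179405212402344), (56.00864791870117, 32.32240295410156), 83.65925598144531)
```

```bash
python3 -m handwheel '[[[0,0,0,-0.005,0],[0,0,0,-0.015,0],[0,0,0,-0.015,0],[0,0,0,-0.01,0],[0,-0.001,-0.01,0,-0.2],[0,-0.001,-0.02,0,-0.3],[0,-0.001,-0.025,0,-0.3],[0,-0.001,-0.025,0,-0.3],[0,-0.001,-0.025,0,-0.3],[0,-0.001,-0.025,0,-0.3],[0,-0.001,-0.025,0,-0.3],[0,-0.001,-0.025,0,-0.3]]]'
python3 -m handwheel '[[[0,-0.001,-0.02,0,-0.15],[0,0,-0.015,0,0],[0,0,-0.01,0,0],[0,0,-0.006,0,0],[0,0,-0.003,0,0],[0,0,0,0,0],[0,0,0,0,0]]]'
python3 - <<'E'
from h import *
s=get_state();y=R.from_quat(s["tcp_rot"]).as_euler("xyz",degrees=True)[2];print(s["eef_pos"],y)
d=np.array([.4527,.2504,.0233])-s["eef_pos"];print("tool shift",R.from_quat(s["tcp_rot"]).inv().apply(d),"spin",y+2.3)
E
```

```text
time: 12.43
eef_pos: [0.446, 0.1945, 0.0727]
tcp_rot: [1.0, -0.021, -0.0, -0.0]
contact_force: [0.8, -0.6, -1.8]
opening: 0.15
finger_force: 48.8
time: 13.02
eef_pos: [0.4478, 0.2462, 0.0731]
tcp_rot: [1.0, -0.02, -0.0, 0.0]
contact_force: [0.4, -1.3, -1.6]
opening: 0.153
finger_force: 48.8
[0.44775287 0.2462295  0.07311091] -2.324280025016575
tool shift [ 0.00479772 -0.00438513  0.0498071 ] spin -0.024280025016575113
```

```bash
python3 -m handwheel '[[[0,0.0024,-0.0022,0,0],[0,0.0024,-0.0022,0,0],[0,0,0,0.01,0],[0,0,0,0.01,0],[0,0,0,0.01,0],[0,0,0,0.005,0],[0,0,0,0.003,0],[0,0,0,0,0],[0,0,0,0,0]]]'
python3 - <<'E'
from h import *
s=get_state();y=R.from_quat(s["tcp_rot"]).as_euler("xyz",degrees=True)[2];print(s["eef_pos"],y)
d=np.array([.4527,.2504,.0233])-s["eef_pos"];print("tool shift",R.from_quat(s["tcp_rot"]).inv().apply(d),"spin",y+2.3)
E
```

```text
time: 13.77
eef_pos: [0.4527, 0.2508, 0.035]
tcp_rot: [1.0, -0.02, -0.0, 0.0]
contact_force: [0.4, 0.7, -1.2]
opening: 0.148
finger_force: 48.8
[0.45272777 0.25080826 0.03502622] -2.303186026041936
tool shift [-5.15995139e-06  4.06665726e-04  1.17263092e-02] spin -0.003186026041936074
```

```bash
python3 -m handwheel '[[[0,0,0.0004,0.004,0],[0,0,0,0.004,0],[0,0,0,0.002,0],[0,0,0,0.001,0],[0,0,0,0.0005,0],[0,0,0,0.0005,0],[0,0,0,0,0],[0,0,0,0,0]]]'
```

```text
time: 14.43
eef_pos: [0.453, 0.2505, 0.0235]
tcp_rot: [1.0, -0.02, 0.0, -0.0]
contact_force: [-0.9, -0.8, -1.2]
opening: 0.155
finger_force: 48.9
```

```bash
python3 -m handwheel '[[[0,0,0,0.0004,0],[0,0,0,0.0003,0],[0,0,0,0,0]]]'
python3 -m handwheel '[[[0.015,0,0,0,0],[0.016,0,0,0,0],[0.018,0,0,0,0],[0.022,0,0,0,0],[0.028,0,0,0,0],[0.035,0,0,0,0],[0.042,0,0,0,0],[0.042,0,0,0,0]]]' 20
python3 -m handwheel '[[[0.042,0,0,-0.01,0],[0.042,0,0,-0.03,0],[0.042,0,0,-0.04,0],[0.042,0,0,-0.04,0],[0.042,0,0,-0.04,0],[0.042,0,0,-0.04,0],[0.042,0,0,0,0]]]'
python3 - <<'E'
from h import *
s=get_state();c=cam("wrist",s);im=viewer.read_camera("wrist");cv2.imwrite("pics/w8.png",im);print(s["eef_pos"])
a=viewer.read_camera("side");b=viewer.read_camera("top");cv2.imwrite("pics/s8.png",a);cv2.imwrite("pics/t8.png",b)
hsv=cv2.cvtColor(im,40);m=cv2.inRange(hsv,(105,120,40),(130,255,255))
ct=max(cv2.findContours(m,0,1)[0],key=cv2.contourArea)[:,0,:]
print("handle",cv2.minAreaRect((np.array([onz(c,*p,.05)[:2] for p in ct])*1000).astype(np.float32)))
E
```

```text
time: 14.68
eef_pos: [0.453, 0.2505, 0.0233]
tcp_rot: [1.0, -0.02, -0.0, 0.0]
contact_force: [-2.3, -1.1, 5.1]
opening: 0.157
finger_force: 49.6
time: 15.35
eef_pos: [0.4528, 0.2505, 0.0226]
tcp_rot: [1.0, -0.02, 0.0, -0.0]
contact_force: [0.3, 0.1, -0.4]
opening: 0.489
finger_force: 0.0
time: 15.93
eef_pos: [0.4574, 0.2521, 0.2339]
tcp_rot: [1.0, -0.02, 0.009, -0.003]
contact_force: [0.5, -0.1, 1.4]
opening: 0.492
finger_force: 0.0
[0.45738215 0.25211512 0.2339462 ]
handle ((430.52960205078125, 250.57276916503906), (13.289056777954102, 124.19158172607422), 88.05567932128906)
```

The lifter is back within 1 mm and 0.3° of where it was. Next, the tubes.

```bash
python3 -m handwheel '[[[0,0,0,-0.024,0],[0,0.0209,0.0248,-0.024,0],[0,0.0209,0.0248,-0.024,0],[0,0.0209,0.0248,-0.024,0],[0,0.0209,0.0248,0,0],[0,0.0209,0.0248,0,0],[0,0.0209,0.0248,0,0],[0,0.0209,0.0248,0,0],[0,0.0209,0.0248,0,0],[0,0.0209,0.0248,0,0],[0,0.0209,0.0248,0,0],[0,0,0,0,0]]]'
python3 -m handwheel '[[[0,0,0,0,0],[0,0,0,0,0]]]'
python3 - <<'E'
from h import *
s=get_state();c=cam("wrist",s);w=viewer.read_camera("wrist");cv2.imwrite("pics/w9.png",w);print(s["eef_pos"])
for k in("eye_top","wide_collar"):
  for r in viewer.pinpoint("wrist",k)[:2]:
    u=np.array(r["xy"])*[640,480];print(k,r["confidence"],u,onz(c,*u,.28 if k=="eye_top" else .235))
a=viewer.read_camera("side")
cv2.imwrite("pics/v9.png",np.hstack([cv2.resize(w,(400,300)),cv2.resize(np.clip(a[90:240,200:400]*1.4,0,255).astype(np.uint8),(400,300))]))
E
```

```text
time: 17.08
eef_pos: [0.653, -0.0105, 0.3144]
tcp_rot: [1.0, -0.023, -0.002, 0.001]
contact_force: [-0.2, 0.0, 0.4]
opening: 0.001
finger_force: 0.0
time: 17.25
eef_pos: [0.6508, -0.0054, 0.3163]
tcp_rot: [1.0, -0.02, -0.002, -0.001]
contact_force: [-0.2, -0.5, -0.0]
opening: 0.002
finger_force: 0.0
[ 0.65083614 -0.00540425  0.31632509]
eye_top 0.93 [320.704 268.176] [ 0.66002552 -0.00464374  0.28      ]
wide_collar 0.92 [321.408 243.216] [ 0.65864031 -0.00453219  0.235     ]
```

View pics/v9.png

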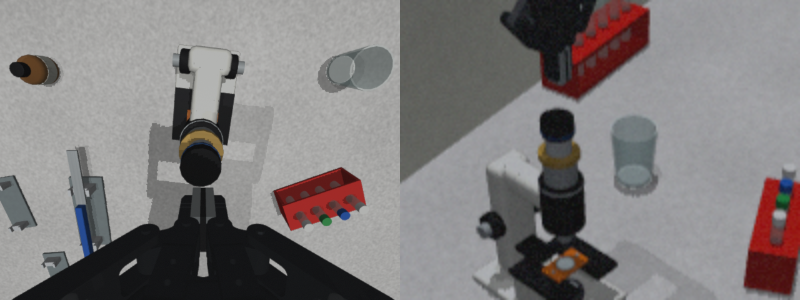

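The wrist half shows the cap at (203,163), just ahead of the shut fingers. The side half shows the holder resting on the stage at (565,264). I'll shift 8 mm ahead and press down.

```bash
python3 -m handwheel '[[[0,0.004,0,0,0],[0,0.0035,0,0,0],[0,0,0,0.01,0],[0,0,0,0.01,0],[0,0,0,0.005,0],[0,0,0,0.005,0],[0,0,0,0.005,0],[0,0,0,0.005,0],[0,0,0,0.005,0],[0,0,0,0.005,0],[0,0,0,0.005,0],[0,0,0,0,0]]]'
python3 -m handwheel '[[[0,0,0,0.004,0],[0,0,0,0.004,0],[0,0,0,0.004,0],[0,0,0,0.004,0],[0,0,0,0.004,0],[0,0,0,0.004,0],[0,0,0,0.004,0],[0,0,0,0.002,0],[0,0,0,0,0]]]'
```

```text
time: 18.45
eef_pos: [0.6592, -0.0061, 0.2629]
tcp_rot: [1.0, -0.02, -0.0, -0.0]
contact_force: [-1.1, -0.4, 0.6]
opening: -0.002
finger_force: 0.0
time: 19.2
eef_pos: [0.6594, -0.0061, 0.2346]
tcp_rot: [1.0, -0.02, 0.001, 0.0]
contact_force: [-1.1, -0.2, 5.0]
opening: 0.001
finger_force: 2.3
```

```bash
python3 -m handwheel '[[[0,0,0,0.003,0],[0,0,0,0.003,0],[0,0,0,0.003,0],[0,0,0,0.002,0],[0,0,0,0.001,0],[0,0,0,0,0],[0,0,0,0,0]]]'
python3 -m handwheel '[[[0,0,0,0.001,0],[0,0,0,0.001,0],[0,0,0,0,0],[0,0,0,0,0]]]'
```

```text
time: 19.78
eef_pos: [0.6594, -0.0061, 0.223]
tcp_rot: [1.0, -0.02, 0.001, 0.0]
contact_force: [-2.1, 0.1, 6.1]
opening: 0.002
finger_force: 3.0
time: 20.12
eef_pos: [0.6595, -0.0061, 0.2229]
tcp_rot: [1.0, -0.02, 0.001, 0.0]
contact_force: [-4.7, 0.9, 10.9]
opening: 0.001
finger_force: 5.5
```

```bash
python3 -m handwheel '[[[0,0,0,0.002,0],[0,0,0,0.002,0],[0,0,0,0.002,0],[0,0,0,0,0],[0,0,0,0,0]]]'
```

```text
time: 20.53
eef_pos: [0.6598, -0.0061, 0.2227]
tcp_rot: [1.0, -0.02, 0.002, 0.001]
contact_force: [-12.7, 1.1, 26.2]
opening: -0.003
finger_force: 12.8
```

Both tubes are against the stop: 26 N with no movement, and the TCP at 0.223. Lifting off and checking.

```bash
python3 -m handwheel '[[[0,0,0,-0.004,0],[0,0,0,-0.004,0],[0,0,0,-0.02,0],[0,0,0,-0.03,0],[0,0,0,-0.03,0],[0,-0.02,-0.03,-0.02,0],[0,-0.03,-0.03,0,0],[0,-0.03,-0.03,0,0],[0,-0.03,-0.03,0,0],[0,-0.02,-0.03,0,0],[0,0,0,0,0],[0,0,0,0,0]]]'
python3 - <<'E'
from h import *
print(get_state()["eef_pos"])
a=viewer.read_camera("side");w=viewer.read_camera("top")
c=cam("side");m=cv2.inRange(cv2.cvtColor(a,40),(6,130,60),(22,255,255));m[:205]=0;m[270:]=0;m[:,:255]=0
for x in cv2.findContours(m,0,1)[0]:
    if cv2.contourArea(x)>60: print(cv2.boundingRect(x),cv2.minAreaRect((np.array([onz(c,p[0],p[1],.065)[:2] for p in x[:,0,:]])*1000).astype(np.float32)))
for k in("eye_top","wide_collar"):
  for r in viewer.pinpoint("side",k)[:1]:
    print(k,r["confidence"],np.array(r["xy"])*[640,480],"home:",proj(c,(.6574,-.0036,.223 if k=="eye_top" else .203)))
A=cv2.resize(a[120:440,180:393],(400,600));B=cv2.resize(a[150:250,245:312],(400,600),interpolation=3)
cv2.imwrite("pics/v10.png",np.clip(np.hstack([A,B])*1.5,0,255).astype(np.uint8))
E
```

```text
time: 21.53
eef_pos: [0.536, 0.1488, 0.3209]
tcp_rot: [1.0, -0.018, -0.0, 0.0]
contact_force: [-0.7, -0.7, 0.1]
opening: -0.005
finger_force: 0.0
[0.53596707 0.14876867 0.32085986]
(271, 214, 23, 17) ((658.0401000976562, -3.69012451171875), (54.49967956542969, 32.3223991394043), 83.65924835205078)
eye_top 0.71 [176.    297.408] home: [279.13842842 168.39600622]
wide_collar 0.51 [281.6   241.392] home: [279.61771353 175.85749535]
```

View pics/v10.png

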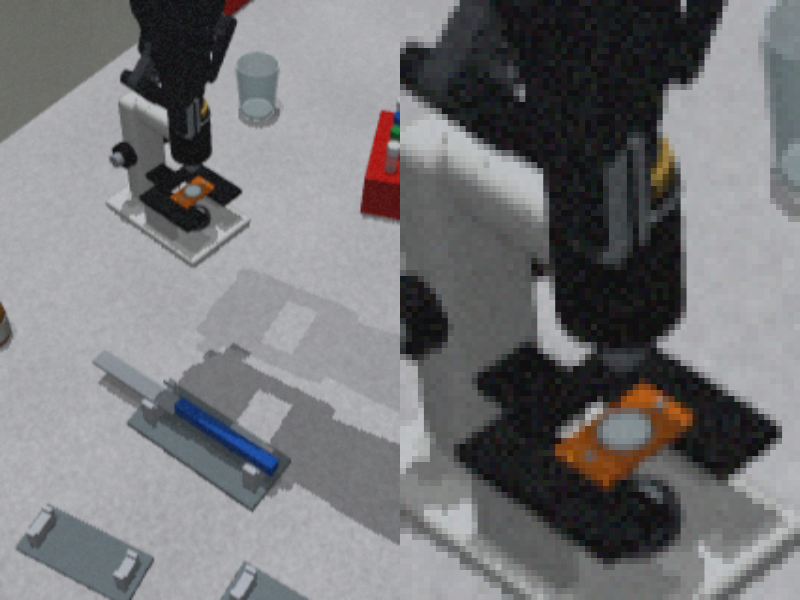

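The left half shows the lifter in its cradle at (200,430). The right half shows the holder across the slot at (625,430), under the lens. The gripper hides the tube tops, but the force and the height put both tubes home. The arm is clear of everything, so I'm handing in.

```bash
python3 -c "
from plant import sign_off;print(sign_off())"
```

```text
the job is handed in; nothing more can be done
None
```

Job handed in at about 22 s: by my measurements the holder is within about 1 mm of the lens axis and square to about 2°, and the lifter is back within about 1 mm of where it was. Both tubes were pressed home by the eyepiece cap, inner tube first; I judged that from force and height, as the gripper hid the tube tops in the last picture.

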